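# Couple the purifier hose tail to the kitchen water point

### The arm

A 7-joint arm with a two-finger parallel gripper is mounted at the origin on the work surface. World frame = base frame: x ahead of the robot, y to its left, z up, the work surface at z = 0. Lengths are in m, angles in rad, forces in N, time in s.
With the tool pointing down it reaches from about 0.4 to 0.85 m from the base axis. Payload 4.5 kg.
Tool frame: the origin (TCP) lies midway between the tips of the shut fingers; the grasp point (between the pads) lies 19 mm behind it; z points along the fingers, y is the line along which they close (so a half turn about z gives the same grasp; the last joint's range is limited). The gripper opens to 88 mm and grips with 3 to 60 N. Pads are 18 mm wide; open, the fingers measure 123 mm over their backs; the gripper's body (75 mm by 187 mm) begins 45 mm behind the grasp point.
Start: joints at [1.384, 0.689, -0.195, 1.565, 0.157, 0.902, -0.215], TCP at [0.137, -0.61, 0.239] pointing down, gripper open.
Joint ranges: [-3.01, 3.01], [-0.46, 2.08], [-1.47, 1.51], [0.13, 2.56], [-1, 4.14], [0.04, 2.09], [-2.66, 2.66]. Speed limits (rad/s): [2.57, 2.57, 3.14, 3.14, 3.14, 3.14, 3.14].

### API

Orientations are given as a unit quaternion [x, y, z, w].
In Python, from plant import r gives the robot as it stands.
- The arm moves only by the tool move_arm, never from a script. Its argument "targets" is a list that holds one entry, the list of rows, each a list of 7 numbers: the opening, from 0 (shut) to 1 (fully open), then the shift along the tool's x, y, z in mm, then the turn, a rotation vector about the tool's x, y, z in degrees. In form: [[[claw, dx, dy, dz, ax, ay, az], ...]]. A call has 1 to 10 rows; each row is the pose to reach, as a shift and turn from the pose commanded when the call began, along the tool's axes at that moment; what a row does not reach only later rows make up. A row lasts 1/8 s, in which the tool goes at most 62.5 mm and 10.7 degrees, less where a joint would pass 70% of its speed; a pose out of reach is approached as far as the arm can. A call with a gripper value outside its range is refused whole. The fingers move at their own pace and stop on an object; "newtons" is the grip in N (left out, the last holds). Time passes only in rows, so rows that repeat a pose let the fingers close. It gives the time, the measured TCP pose, the force, the opening and the grip force at its end, in the units of the state.
- r.get_state(): the state, without advancing time (a new reading comes with each control period).
- r.snapshot(name): name is "scene" or "top" or "wrist"; returns the picture (400x640x3 uint8, red, green, blue); there is no depth.
- r.camera_info(name): a dict with "fx", "fy", "cx", "cy" (pixels), "R" (3x3) and "t" (3): a world point X has camera coordinates R X + t. Camera axes: x right, y down, z forward; pixel columns grow to the right and rows downward; lengths in m; the calibration is good to about 2 mm. The wrist camera is an equidistant fisheye: a pixel r from the principal point sees the ray r / f radians off the axis. A picture is of the moment at which its call begins: read the wrist's pose just before it. camera_info takes no time and is no camera call; for the wrist camera it gives the pose at the moment of the call.
- r.finish_job(): hands the job in; it is judged then, once.
The state is a dict: "clock": time; "q": joint angles; "qd": joint speeds; "joint_torque": joint torques, N m; "tool_pos": TCP position; "eef_rot": TCP orientation; "contact_force": force on the tool from outside, world axes, zero at the start; "moment": the same for the moment, N m; "opening": opening from 0.0 (shut) to 1.0 (fully open); "finger_force": force on a finger pad.
Only numpy, scipy, OpenCV 4.12 (cv2) and the standard library are available. Lean on these libraries where they do the work, as an engineer would, in place of code of your own. Each camera call takes 0.05 s, during which the arm holds its last target. There are 200 camera calls.

### The job

The brass hose tail for the water purifier has a new washer and its captive hex nut is only just started on the valve outlet. With the fingers run the nut down (clockwise) until it is finger-tight on the washer, then put the open-ended spanner on it and pull it up one flat (a sixth of a turn) more, no further, so that the washer is not crushed. Lay the spanner back flat on the round steel tray; leave the valve shut, and the glasses and the spice tin where they stand.

Things in the scene. Friction and masses are not known exactly. Their poses are not given: they have to be found in the camera images.
- valve: Water point fixed to the counter: steel flange, upright pipe stub, brass ball valve with its outlet pointing straight up. Origin on the counter on the pipe axis. Its blue lever reaches 85 mm to the valve's own +y, 31 mm off the axis on its -x side, 46 to 62 mm high. The round valve end under the nut is 25 mm across and ends at 75 mm height; 20 mm thread above.
- valve_lever (a joint): Blue lever of the ball valve: 0 = shut (level), grows to 1.57 as the lever is swung up and the valve opens. Stiff (0.25 N m).
- coupling_nut: Brass captive hex nut turning about the upright pipe axis: 27 mm across flats, 31 mm over corners, 18 mm high. Origin on the axis at its underside, 81 to 82 mm high (81 once down on the washer). x axis points out of the middle of one flat; other flats every 60 degrees. The barbed hose tail above it (20 mm across) ends at 130 mm height. Clockwise from above tightens, 1.8 mm a turn.
- washer (a joint): How far the nut is pulled past finger-tight, rad; 1.05 = one flat. The nut starts an unknown 0.28 to 0.53 turn short of the washer; it runs down with 0.12 N m drag, then stops: going further takes 0.7 N m, and only then does this grow from 0. Fingers gripping with 15 to 20 N stop or slip there; a hard grip would force it. Nut and washer stay where left.
- spanner: Open-ended 27 mm steel spanner, 0.3 kg, 199 mm long, flat on the tray; x axis along the handle to the open jaw. Origin on the underside, 7 mm behind the centre of mass. Handle 20 mm wide, 8 mm thick (1 to 9 mm above the underside), x = -106 to +48 mm; head 53 mm wide, 10 mm thick, to x = +93. Jaw faces parallel to x, 28.5 mm apart, flared at the tips; jaw bottom at x = +63.5.
- spanner_jaw (a point): Middle of the spanner's jaw gap at half thickness (x = 80 mm, y = 0, z = 5 mm in the spanner's frame): the nut's axis lies here when the spanner is fully on; x axis out of the open jaw. With the jaw's 1.5 mm play and the give of the grip the nut follows the handle some 10 to 20 degrees late.
- tray: Round steel tray, loose on the counter, 304 mm across its rim, 15 mm high, 0.45 kg; flat floor 288 mm across, 3 mm above the counter. Origin at the centre of its underside.
- glass1: Cutting-chai glass, empty, 62 mm across the rim, 80 mm high; origin at the centre of its underside.
- glass2: Another such glass.
- glass3: Another such glass.
- spice_tin: Closed orange spice tin, 79 mm across, 100 mm high; origin at the centre of its underside.
Mind the look-alikes: they are no part of the job. Several things have the shape of the spanner; the one meant has the colours described above.

How it is judged:
On the way, in this order (a step that is already met when the one before it is completed fails the run):
1. the nut is run down finger-tight on its washer (within 15 degrees), before any pull past it (height (world z) of coupling_nut below 0.081075 m and value of joint washer below 0.35 rad), for 0.2 s.
2. the nut is pulled up past finger-tight with the spanner on it (value of joint washer above 0.6 rad and contact force between spanner and coupling_nut above 1 N), for 0.05 s.
At the end, for the whole second after the job is handed in: the nut is bearing on its washer (not backed off by more than 15 degrees) and stands one flat past finger-tight (35 to 85 degrees), the spanner lies flat and still on the floor of the tray, and the valve is shut (value of joint washer between 0.6 and 1.5 rad and height (world z) of coupling_nut below 0.081075 m and horizontal distance between spanner and tray below 0.08 m and z of spanner in the frame of tray below 0.007 m and angle between spanner's own z axis and vertical below 0.06 rad and linear speed of spanner below 0.01 m/s and value of joint valve_lever below 0.2 rad and contact force between spanner and coupling_nut below 0.1 N); the robot touches nothing.
It fails at once if the nut is forced past finger-tight by more than 20 degrees in the fingers (contact force between the fingers and coupling_nut above 1 N and value of joint washer above 0.35 rad).
It fails at once if the spanner is used on the nut while it is still loose (more than 30 degrees short of finger-tight) (contact force between spanner and coupling_nut above 1 N and height (world z) of coupling_nut above 0.08115 m).
It fails at once if the washer is crushed (nut more than 85 degrees past finger-tight) (value of joint washer above 1.5 rad).
It fails at once if the valve is opened (value of joint valve_lever above 0.3 rad).
It fails at once if a glass or the spice tin is knocked or shifted by more than 25 mm (distance of any of glass1, glass2, glass3, spice_tin from where it was at the start of the episode above 0.025 m).
It also fails if it takes over 72 s, if anything falls off the work surface, if the arm or the gripper's body presses on something with over 40 N, if the wrist force passes 120 N, or if a joint passes its speed limit or range.

## Working session

There is one attempt and no reset: what is moved stays moved. The work goes in short steps, Python scripts to look and compute and a tool call to move; the robot and the scene stay as the last step left them, time stands still between calls to the robot, and variables do not carry over. Pictures are saved under pics/ and viewed, at most 10 in all, crops included, and the job is handed in when it is done.

Besides the shell and the picture viewer there is one more tool, called after "Request:" as a command line: name --argument value ..., lists and objects as JSON in quotes. move_arm: Moves the arm, as the interface text tells. Its arguments: {"type":"object","properties":{"targets":{"type":"array","items":{"type":"array","items":{"type":"array","items":{"type":"number"}}}},"newtons":{"type":"number"}},"required":["targets"]}

```bash
mkdir -p pics; ls; python3 - <<'E'
from plant import r
import cv2,numpy as np
s=r.get_state(); print({k:np.round(v,3) for k,v in s.items()})
for n in ["scene","top"]:
    im=r.snapshot(n); cv2.imwrite(f"pics/{n}0.png",im[:,:,::-1]); c=r.camera_info(n); print(n,{k:np.round(v,4).tolist() for k,v in c.items()})
E
```

```text
pics
{'clock': np.float64(0.0), 'q': array([ 1.384,  0.69 , -0.195,  1.566,  0.157,  0.903, -0.215]), 'qd': array([ 0.   , -0.   ,  0.   ,  0.   ,  0.001,  0.   ,  0.003]), 'joint_torque': array([ 0.0000e+00, -5.2756e+01, -1.2670e+00, -1.5343e+01, -5.3000e-02,
        7.0000e-03,  0.0000e+00]), 'tool_pos': array([ 0.137, -0.609,  0.238]), 'eef_rot': array([ 0.994,  0.11 , -0.   , -0.001]), 'contact_force': array([ 0.136, -0.231,  0.645]), 'moment': array([ 0.012, -0.006, -0.034]), 'finger_force': np.float64(0.0), 'opening': np.float64(0.999)}
scene {'fx': 518.6602, 'fy': 518.6602, 'cx': 320.2388, 'cy': 197.1994, 'R': [[-0.5651, 0.8249, -0.0125], [0.6636, 0.4455, -0.601], [-0.4902, -0.348, -0.7991]], 't': [0.4111, -0.169, 1.6371]}
top {'fx': 446.3445, 'fy': 446.3445, 'cx': 328.4759, 'cy': 205.0643, 'R': [[-0.0114, -0.9999, 0.0129], [-0.9866, 0.0092, -0.1627], [0.1625, -0.0146, -0.9866]], 't': [-0.1686, 0.437, 1.433]}
```

View pics/scene0.png

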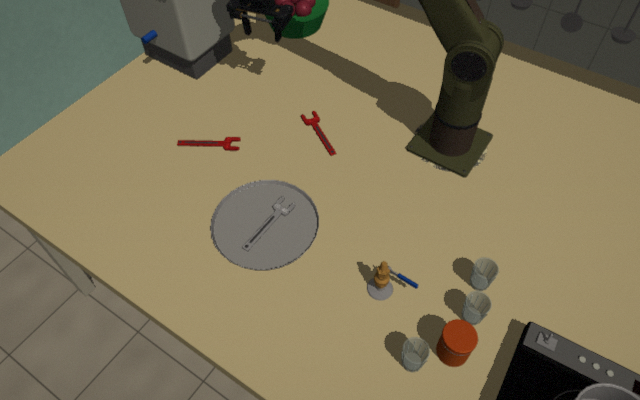

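View pics/top0.png

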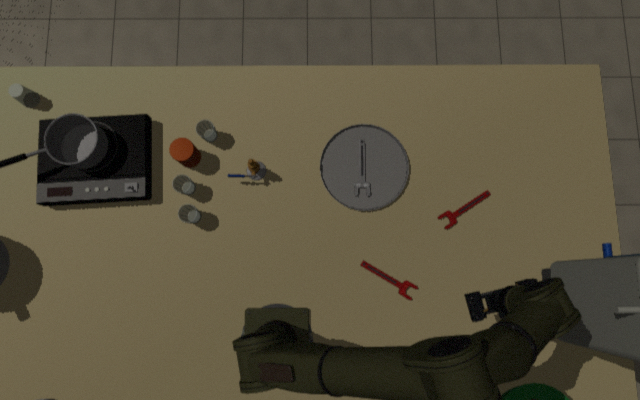

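The steel spanner on the tray (top px 363,168, jaw at 363,190) fits the description. The two red ones (top 465,208 and 390,280) are look-alikes. The valve is at top (254,170), with its lever pointing left towards 230,176. I'll confirm in one enlarged crop.

```bash
cat > h.py <<'E'
import numpy as np, cv2
from plant import r
from scipy.spatial.transform import Rotation as Ro
def pix2w(c,u,v,z):
    d=np.array([(u-c["cx"])/c["fx"],(v-c["cy"])/c["fy"],1]); R=np.array(c["R"]); t=np.array(c["t"])
    o=-R.T@t; d=R.T@d; return o+d*(z-o[2])/d[2]
def w2pix(c,X):
    p=np.array(c["R"])@np.array(X)+np.array(c["t"]); return np.array([c["fx"]*p[0]/p[2]+c["cx"],c["fy"]*p[1]/p[2]+c["cy"]])
def wrist2pix(c,X):
    p=np.array(c["R"])@np.array(X)+np.array(c["t"]); rr=np.hypot(p[0],p[1]); th=np.arctan2(rr,p[2])
    return np.array([c["fx"]*th*p[0]/rr+c["cx"],c["fy"]*th*p[1]/rr+c["cy"]])
def wpix2w(c,u,v,z):
    a=np.array([(u-c["cx"])/c["fx"],(v-c["cy"])/c["fy"]]); th=np.hypot(*a); d=np.array([*(a/max(th,1e-9)*np.sin(th)),np.cos(th)])
    R=np.array(c["R"]); o=-R.T@np.array(c["t"]); d=R.T@d; return o+d*(z-o[2])/d[2]
def totool(dx):  # world vector -> current tool axes mm
    return Ro.from_quat(r.get_state()["eef_rot"]).inv().apply(dx)*1000
E
python3 - <<'E'
from h import *
a=cv2.imread("pics/top0.png"); b=cv2.imread("pics/scene0.png")
f=lambda im,x,y,w,h,k:cv2.resize(im[y:y+h,x:x+w],None,fx=k,fy=k,interpolation=cv2.INTER_CUBIC)
A=f(a,315,120,100,100,4); B=f(a,220,145,50,50,8)
C=f(b,240,190,66,66,6)[:200*2,:400]; C=cv2.resize(C,(400,200)) if 0 else C
top=np.hstack([A,B]); 
D=np.hstack([f(b,200,175,130,65,3.0769)[:200,:400],f(b,350,255,80,40,5)[:200,:400]])
cv2.imwrite("pics/crop1.png",np.vstack([top,D]))
E
```

```text
(no output)
```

View pics/crop1.png

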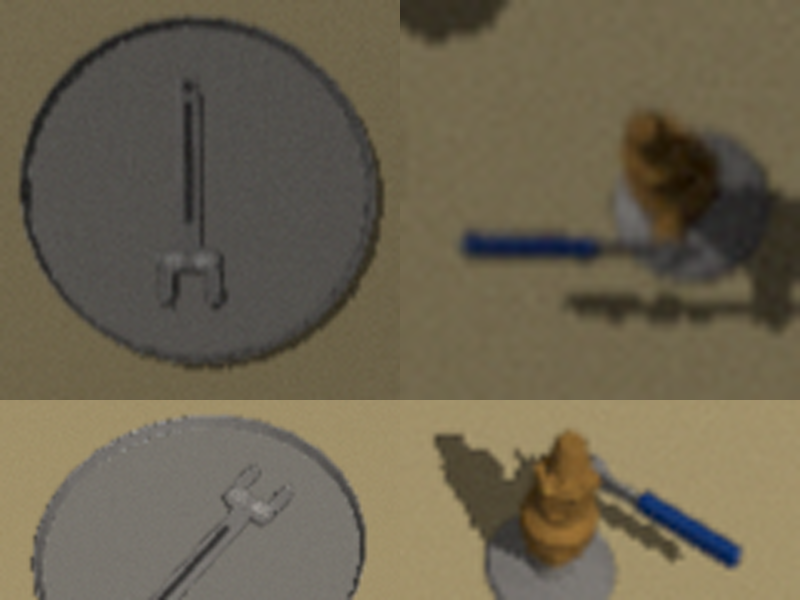

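```bash
python3 - <<'E'
from h import *
c=r.camera_info("top"); s=r.camera_info("scene")
P=lambda u,v,z:print(u,v,z,np.round(pix2w(c,u,v,z),4))
print("tray");P(365.5,168,.015)
print("sp end, jawbottom, tips");P(362.3,140,.01);P(362.7,185,.013);P(357,196.5,.013);P(369.3,196,.013)
print("valve flange, tail top, lever end");P(256.5,170.6,.004);P(250.6,160,.13);P(228,175.6,.054);P(252,176,.054)
S=lambda u,v,z:print(u,v,z,np.round(pix2w(s,u,v,z),4))
print("scene tray");S(265,223.5,.015)
print("tail top");S(350+168/5,255+35/5,.13);print("flange");S(350+151/5,255+165/5,.004)
print("lever end");S(350+335/5,255+155/5,.054)
print("glasses top base"); 
for p in [(209,136),(188,188),(194,217),(185,155)]: P(*p,.0)
E
```

```text
tray
365.5 168 0.015 [ 0.5651 -0.3005  0.015 ]
sp end, jawbottom, tips
362.3 140 0.01 [ 0.6654 -0.2925  0.01  ]
362.7 185 0.013 [ 0.5067 -0.2898  0.013 ]
357 196.5 0.013 [ 0.4674 -0.2697  0.013 ]
369.3 196 0.013 [ 0.4687 -0.3111  0.013 ]
valve flange, tail top, lever end
256.5 170.6 0.004 [0.5618 0.0701 0.004 ]
250.6 160 0.13 [0.5649 0.0701 0.13  ]
228 175.6 0.054 [0.5334 0.1556 0.054 ]
252 176 0.054 [0.5314 0.077  0.054 ]
scene tray
265 223.5 0.015 [ 0.5743 -0.2913  0.015 ]
tail top
383.6 262.0 0.13 [0.5586 0.0692 0.13  ]
flange
380.2 288.0 0.004 [0.5611 0.073  0.004 ]
lever end
417.0 286.0 0.054 [0.5299 0.155  0.054 ]
glasses top base
209 136 0.0 [0.6868 0.2361 0.    ]
188 188 0.0 [0.5042 0.3011 0.    ]
194 217 0.0 [0.4049 0.2772 0.    ]
185 155 0.0 [0.6197 0.3159 0.    ]
```

The top and scene views agree. The valve is at about (0.562, 0.070) with yaw near 0. The spanner origin is about (0.562, -0.291) with its jaw towards -x, and the tray centre is about (0.567, -0.298). Next I move above the valve.

Request:
move_arm --targets '[[[1, 60, -60, 0, 0, 0, 0], [1, 120, -120, 0, 0, 0, 0], [1, 170, -170, 0, 0, 0, 0], [1, 210, -215, 0, 0, 0, 0], [1, 255, -260, 0, 0, 0, 0], [1, 300, -305, 0, 0, 0, 0], [1, 345, -350, 0, 0, 0, 0], [1, 390, -395, 0, 0, 0, 0], [1, 435, -440, 0, 0, 0, 0], [1, 480, -485, 0, 0, 0, 0]]]'

```text
clock: 1.35
tool_pos: [0.4691, -0.0782, 0.2386]
eef_rot: [0.994, 0.11, -0.0, 0.0]
contact_force: [0.5, -1.0, -0.2]
opening: 1.0
finger_force: 0.0
```

Request:
move_arm --targets '[[[1, 40, -40, 0, 0, 0, 0], [1, 65, -70, 0, 0, 0, 0], [1, 83, -86, 0, 0, 0, 0], [1, 83, -86, 0, 0, 0, 0], [1, 83, -86, 0, 0, 0, 0]]]'

```text
clock: 1.98
tool_pos: [0.5295, 0.0206, 0.2384]
eef_rot: [0.994, 0.109, -0.001, 0.001]
contact_force: [0.3, 0.6, 0.7]
opening: 1.001
finger_force: 0.0
```

```bash
cat > look.py <<'E'
from h import *
import sys
s=r.get_state(); c=r.camera_info("wrist"); im=r.snapshot("wrist"); n=sys.argv[1]
cv2.imwrite(f"pics/{n}.png",im[:,:,::-1]); np.save(f"pics/{n}.npy",c,allow_pickle=True)
print(s["clock"],np.round(s["tool_pos"],4),np.round(s["eef_rot"],4),"q",np.round(s["q"],2),s["opening"],s["finger_force"],np.round(s["contact_force"],1))
E
python3 look.py w1; python3 - <<'E'
from h import *
c=r.camera_info("wrist");print({k:np.round(v,3).tolist() for k,v in c.items()})
for X in [(.562,.07,0),(.562,.07,.13),(.562,.07,.099)]: print(wrist2pix(c,X))
im=cv2.imread("pics/w1.png"); 
p=wrist2pix(c,(.562,.07,.099)).astype(int); x,y=max(p[0]-75,0),max(p[1]-50,0)
cr=cv2.resize(im[y:y+100,x:x+150],None,fx=5,fy=5,interpolation=cv2.INTER_CUBIC); print(x,y)
cv2.imwrite("pics/w1c.png",cr)
E
```

```text
1.975 [0.5295 0.0206 0.2384] [ 9.940e-01  1.095e-01 -9.000e-04  5.000e-04] q [-0.06  0.56 -0.11  1.85  0.09  0.73 -1.57] 1.0007154087117536 0.0 [0.3 0.6 0.7]
{'fx': 309.707, 'fy': 309.707, 'cx': 319.977, 'cy': 203.41, 'R': [[0.217, -0.976, -0.0], [-0.941, -0.209, 0.267], [-0.26, -0.058, -0.964]], 't': [-0.095, 0.465, 0.526]}
[286.57505952 139.77195255]
[269.90190091 150.06005165]
[275.21422089 146.75793327]
200 96
```

View pics/w1.png

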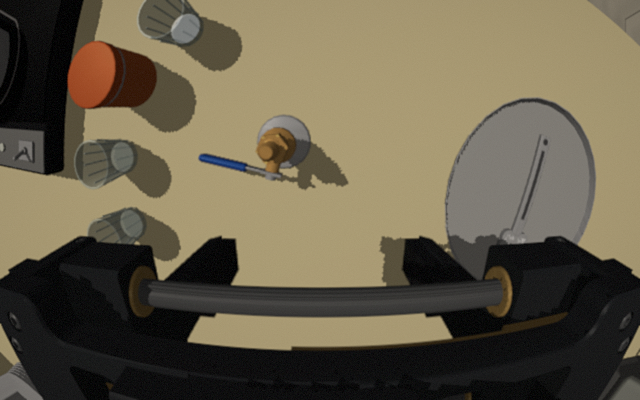

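```bash
python3 - <<'E'
import cv2
im=cv2.imread("pics/w1.png"); cv2.imwrite("pics/w1d.png",cv2.resize(im[105:180,230:330],None,fx=8,fy=8,interpolation=cv2.INTER_CUBIC))
E
```

```text
(no output)
```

View pics/w1d.png

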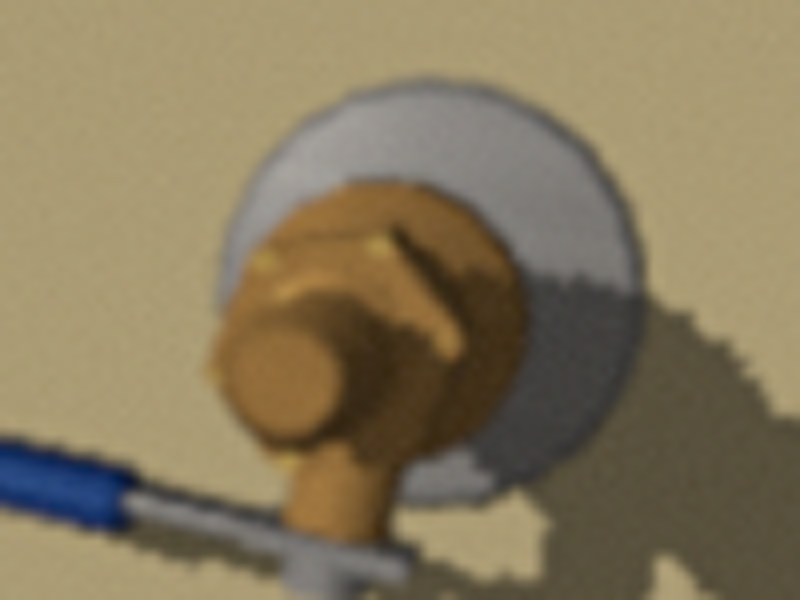

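```bash
python3 - <<'E'
from h import *
from scipy.optimize import least_squares
c=np.load("pics/w1.npy",allow_pickle=True).item()
C=[(265,258),(380,242),(455,345),(213,370),(287,462)]
W=np.array([wpix2w(c,230+x/8-.45,105+y/8-.45,.0995)[:2] for x,y in C]); print(np.round(W,4))
k=np.array([0,1,2,5,4]) # order around clockwise in image
def f(p):
    a=p[2]-k*np.pi/3; return (W-p[:2]-.0156*np.c_[np.cos(a),np.sin(a)]).ravel()
best=min((least_squares(f,[.56,.07,a]) for a in (0,1.5,3,4.5)),key=lambda s:s.cost)
print(best.x,np.degrees(best.x[2])%60,"resid mm",np.round(best.fun*1000,1))
t=wpix2w(c,230+282/8-.45,105+383/8-.45,.13);print("tail",t)
fl=wpix2w(c,230+432/8-.45,105+292/8-.45,.004);print("flange",fl)
s=r.get_state();print(np.degrees(Ro.from_quat(s["eef_rot"]).as_euler("ZYX")))
E
```

```text
[[0.5688 0.0836]
 [0.5732 0.0708]
 [0.5633 0.0599]
 [0.5548 0.0871]
 [0.5459 0.0765]]
[0.55906751 0.07326265 0.82994652] 47.55243282966583 resid mm [-0.8 -1.2 -1.1  0.9 -0.5  1.5  0.4 -1.   2.  -0.1]
tail [0.55916057 0.07413033 0.13      ]
flange [0.55996044 0.07327414 0.004     ]
[1.25254804e+01 9.17646280e-02 1.79946466e+02]
```

The nut centre is at about (0.560, 0.073) and its flat normals are at about 18° mod 60. Turning clockwise lowers q7, so I first turn the tool anticlockwise to get range.

Request:
move_arm --targets '[[[1, 10, -10, 0, 0, 0, -10.6], [1, 20, -20, 0, 0, 0, -21.2], [1, 30, -30, 0, 0, 0, -31.8], [1, 41, -44, 0, 0, 0, -42.4], [1, 41, -44, 0, 0, 0, -53], [1, 41, -44, 0, 0, 0, -63.6], [1, 41, -44, 0, 0, 0, -74.2], [1, 41, -44, 0, 0, 0, -84.8], [1, 41, -44, 0, 0, 0, -95.4], [1, 41, -44, 0, 0, 0, -106]]]'

```text
clock: 3.28
tool_pos: [0.5603, 0.0719, 0.2386]
eef_rot: [0.509, 0.861, -0.001, 0.0]
contact_force: [-0.2, 1.2, -0.3]
opening: 0.997
finger_force: 0.0
```

Request:
move_arm --targets '[[[0.8, 0, 0, 0, 0, 0, -10.6], [0.7, 0, 0, 10, 0, 0, -21.2], [0.6, 0, 0, 20, 0, 0, -31.8], [0.6, 0, 0, 30, 0, 0, -42.4], [0.6, 0, 0, 40, 0, 0, -53], [0.6, 0, 0, 50, 0, 0, -63.6], [0.6, 0, 0, 60, 0, 0, -74.2], [0.6, 0, 0, 70, 0, 0, -84.8], [0.6, 0, 0, 80, 0, 0, -95.4], [0.6, 0, 0, 90, 0, 0, -106]]]'

```text
clock: 4.53
tool_pos: [0.5605, 0.0717, 0.1481]
eef_rot: [-0.382, 0.924, -0.001, -0.001]
contact_force: [-0.2, -0.4, 0.1]
opening: 0.596
finger_force: 0.0
```

```bash
cat > st.py <<'E'
from h import *
import sys
s=r.get_state(); print(round(s["clock"],2),np.round(s["tool_pos"],4),"q",np.round(s["q"],2),"op",round(s["opening"],3),"F",round(s["finger_force"],1),np.round(s["contact_force"],1),"M",np.round(s["moment"],2))
e=Ro.from_quat(s["eef_rot"]).as_euler("ZYX",degrees=True); print("yaw",np.round(e,2))
if len(sys.argv)>3: print("tool d",np.round(totool(np.array([float(v) for v in sys.argv[1:4]])-s["tool_pos"]),1))
E
python3 st.py .560 .073 .073
```

```text
4.53 [0.5605 0.0717 0.1481] q [ 0.34  0.94 -1.02  1.81  0.96  0.99  1.25] op 0.596 F 0.0 [-0.2 -0.4  0.1] M [ 0.15 -0.14  0.02]
yaw [-1.3511e+02 -1.0000e-01 -1.7994e+02]
tool d [-0.7  1.3 75.1]
```

Request:
move_arm --targets '[[[0.6, -0.7, 1.3, 20, 0, 0, -2.5], [0.6, -0.7, 1.3, 40, 0, 0, -2.5], [0.6, -0.7, 1.3, 60, 0, 0, -2.5], [0.6, -0.7, 1.3, 75, 0, 0, -2.5], [0.6, -0.7, 1.3, 75, 0, 0, -2.5], [0.36, -0.7, 1.3, 75, 0, 0, -2.5], [0.36, -0.7, 1.3, 75, 0, 0, -2.5]]]' --newtons 17

```text
clock: 5.4
tool_pos: [0.5609, 0.0757, 0.0744]
eef_rot: [-0.4, 0.917, -0.0, 0.001]
contact_force: [0.3, -0.7, 0.3]
opening: 0.395
finger_force: 0.0
```

```bash
python3 look.py w2; python3 st.py .560 .073 .073
```

```text
5.4 [0.5609 0.0757 0.0744] [-4.000e-01  9.165e-01 -1.000e-04  7.000e-04] q [ 0.3   1.04 -0.95  1.85  1.11  0.9   1.18] 0.39524410253433706 0.0 [ 0.3 -0.7  0.3]
5.45 [0.5608 0.0756 0.0744] q [ 0.3   1.04 -0.95  1.85  1.11  0.9   1.18] op 0.365 F 0.0 [-0.4 -0.8  0.1] M [ 0.1  -0.13 -0.01]
yaw [-1.3285e+02  6.0000e-02 -1.7996e+02]
tool d [ 2.5 -1.2  1.4]
```

View pics/w2.png

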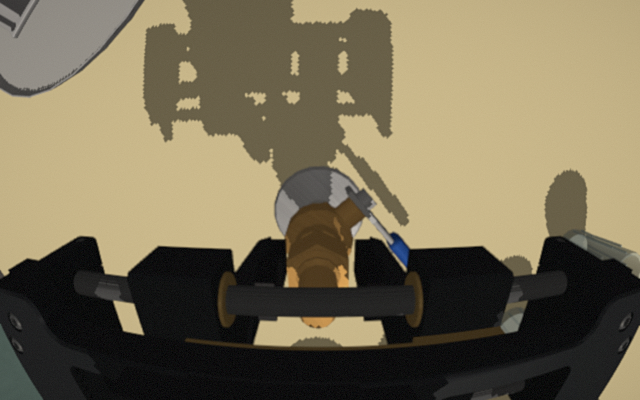

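The nut (column ~320) is centred between the fingers (283 and 357). I close on it.

Request:
move_arm --targets '[[[0.3, 2, 0, 0, 0, 0, 0], [0.25, 2, 0, 0, 0, 0, 0], [0.2, 2, 0, 0, 0, 0, 0], [0.2, 2, 0, 0, 0, 0, 0], [0.2, 2, 0, 0, 0, 0, 0]]]' --newtons 17

```text
clock: 6.08
tool_pos: [0.5606, 0.0744, 0.0744]
eef_rot: [-0.4, 0.917, -0.0, 0.002]
contact_force: [5.2, 0.8, 0.8]
opening: 0.305
finger_force: 17.0
```

```bash
python3 st.py .560 .073 .073
```

```text
6.08 [0.5606 0.0744 0.0744] q [ 0.3   1.04 -0.95  1.85  1.11  0.9   1.18] op 0.305 F 17.0 [5.2 0.8 0.8] M [ 0.23 -1.16  0.12]
yaw [-1.3286e+02  1.6000e-01 -1.7991e+02]
tool d [ 1.4 -0.5  1.4]
```

Opening 0.305 is 26.8 mm, so the fingers are on the flats. I run the nut down.

Request:
move_arm --targets '[[[0.2, 0, -1, 0, 0, 0, 8], [0.2, 0, -1, 0, 0, 0, 16], [0.2, 0, -1, 0, 0, 0, 24], [0.2, 0, -1, 0, 0, 0, 32], [0.2, 0, -1, 0, 0, 0, 40], [0.2, 0, -1, 0, 0, 0, 48], [0.2, 0, -1, 0, 0, 0, 56], [0.2, 0, -1, 0, 0, 0, 64], [0.2, 0, -1, 0, 0, 0, 72], [0.2, 0, -1, 0, 0, 0, 80]]]'

```text
clock: 7.32
tool_pos: [0.5608, 0.0735, 0.074]
eef_rot: [0.285, 0.958, 0.001, 0.001]
contact_force: [3.5, 1.0, -0.3]
opening: 0.301
finger_force: 17.0
```

```bash
python3 st.py .560 .073 .073
```

```text
7.33 [0.5608 0.0735 0.074 ] q [ 0.17  0.94 -0.67  1.85  0.91  0.69 -0.06] op 0.301 F 17.0 [ 3.5  1.  -0.3] M [ 0.11 -1.07  0.09]
yaw [1.4687e+02 7.0000e-02 1.7991e+02]
tool d [ 0.4 -0.9  1. ]
```

Request:
move_arm --targets '[[[0.2, 0, 0, 0, 0, 0, 6], [0.2, 0, 0, 0, 0, 0, 12], [0.2, 0, 0, 0, 0, 0, 18], [0.2, 0, 0, 0, 0, 0, 24], [0.2, 0, 0, 0, 0, 0, 30]]]'

```text
clock: 7.95
tool_pos: [0.5606, 0.0732, 0.0738]
eef_rot: [0.523, 0.852, 0.0, 0.0]
contact_force: [4.7, -0.5, -1.0]
opening: 0.307
finger_force: 17.0
```

```bash
python3 st.py .560 .073 .073
```

```text
7.95 [0.5606 0.0732 0.0738] q [ 0.1   0.91 -0.55  1.86  0.8   0.61 -0.49] op 0.307 F 17.0 [ 4.7 -0.5 -1. ] M [ 0.02 -1.03  0.12]
yaw [1.1692e+02 2.0000e-02 1.7993e+02]
tool d [ 0.1 -0.6  0.8]
```

Request:
move_arm --targets '[[[0.2, 0, 0, 0, 0, 0, 5], [0.2, 0, 0, 0, 0, 0, 10], [0.2, 0, 0, 0, 0, 0, 15], [0.2, 0, 0, 0, 0, 0, 20]]]'

```text
clock: 8.45
tool_pos: [0.5604, 0.0731, 0.0738]
eef_rot: [0.663, 0.749, 0.0, 0.0]
contact_force: [4.3, -0.3, -1.2]
opening: 0.303
finger_force: 17.0
```

```bash
python3 st.py .560 .073 .073
```

```text
8.45 [0.5604 0.0731 0.0738] q [ 0.05  0.89 -0.46  1.86  0.71  0.56 -0.75] op 0.303 F 17.0 [ 4.3 -0.3 -1.2] M [-0.14 -0.95  0.17]
yaw [ 96.94  -0.   179.95]
tool d [-0.1 -0.4  0.8]
```

Request:
move_arm --targets '[[[0.2, 0, 0, 0, 0, 0, 5], [0.2, 0, 0, 0, 0, 0, 10], [0.2, 0, 0, 0, 0, 0, 15]]]'

```text
clock: 8.82
tool_pos: [0.5602, 0.0731, 0.0737]
eef_rot: [0.755, 0.656, 0.0, 0.0]
contact_force: [3.3, -0.3, -1.5]
opening: 0.303
finger_force: 17.0
```

```bash
python3 st.py
```

```text
8.82 [0.5602 0.0731 0.0737] q [ 0.02  0.88 -0.39  1.86  0.63  0.52 -0.94] op 0.303 F 17.0 [ 3.3 -0.3 -1.5] M [-0.07 -0.85  0.11]
yaw [ 8.1940e+01 -1.0000e-02  1.7997e+02]
```

Request:
move_arm --targets '[[[0.2, 0, 0, 0, 0, 0, 5], [0.2, 0, 0, 0, 0, 0, 10], [0.2, 0, 0, 0, 0, 0, 15]]]'

```text
clock: 9.2
tool_pos: [0.5604, 0.0743, 0.0739]
eef_rot: [0.834, 0.552, 0.001, -0.0]
contact_force: [3.7, 1.5, 0.5]
opening: 0.324
finger_force: 17.0
```

```bash
python3 st.py
```

```text
9.2 [0.5604 0.0743 0.0739] q [-0.02  0.87 -0.33  1.87  0.54  0.49 -1.12] op 0.324 F 17.0 [3.7 1.5 0.5] M [ 0.11 -0.78  0.46]
yaw [ 6.7070e+01 -1.2000e-01  1.7996e+02]
```

The opening has risen and Mz jumped to 0.46, so the nut is at its stop near yaw 73 and the fingers are slipping. I check by backing to the aligned angle and turning again.

Request:
move_arm --targets '[[[0.2, 0, 0, 0, 0, 0, -3], [0.2, 0, 0, 0, 0, 0, -6], [0.2, 0, 0, 0, 0, 0, -6]]]'

```text
clock: 9.57
tool_pos: [0.5603, 0.0741, 0.0739]
eef_rot: [0.803, 0.596, 0.001, -0.0]
contact_force: [4.4, 3.0, -0.1]
opening: 0.318
finger_force: 17.0
```

```bash
python3 st.py
```

```text
9.57 [0.5603 0.0741 0.0739] q [-0.01  0.87 -0.35  1.86  0.58  0.5  -1.05] op 0.318 F 17.0 [ 4.4  3.  -0.1] M [ 0.5  -0.91 -0.01]
yaw [ 7.3230e+01 -1.1000e-01  1.7997e+02]
```

Request:
move_arm --targets '[[[0.2, 0, 0, 0, 0, 0, 3], [0.2, 0, 0, 0, 0, 0, 6], [0.2, 0, 0, 0, 0, 0, 6]]]'

```text
clock: 9.95
tool_pos: [0.5603, 0.0741, 0.0739]
eef_rot: [0.833, 0.554, 0.001, -0.0]
contact_force: [5.4, 3.1, -1.4]
opening: 0.324
finger_force: 17.0
```

```bash
python3 st.py
```

```text
9.95 [0.5603 0.0741 0.0739] q [-0.02  0.87 -0.33  1.87  0.54  0.49 -1.12] op 0.324 F 17.0 [ 5.4  3.1 -1.4] M [ 0.5  -0.92  0.46]
yaw [ 6.7260e+01 -8.0000e-02  1.7995e+02]
```

The nut returned to the same stop, with the same opening and moment, so it is finger-tight. Its flat normals are at about 44° mod 60. I release, raise and head for the spanner. In the current tool axes, world +y is about (0.92, -0.39).

Request:
move_arm --targets '[[[0.5, 0, 0, 0, 0, 0, 0], [0.6, 0, 0, 0, 0, 0, 0], [0.6, 0, 0, -40, 0, 0, 0], [0.6, 0, 0, -95, 0, 0, 0], [0.6, -40, 20, -150, 0, 0, -10], [0.6, -90, 45, -150, 0, 0, -20], [0.6, -140, 70, -150, 0, 0, -30], [0.6, -190, 95, -150, 0, 0, -40], [0.6, -240, 115, -150, 0, 0, -50], [0.6, -280, 135, -150, 0, 0, -60]]]'

```text
clock: 11.2
tool_pos: [0.5732, -0.2403, 0.2229]
eef_rot: [0.443, 0.896, -0.001, -0.002]
contact_force: [0.8, 0.5, -1.1]
opening: 0.598
finger_force: 0.0
```

```bash
python3 st.py .577 -.291 .19
```

```text
11.2 [ 0.5732 -0.2403  0.2229] q [ 0.74  0.81 -0.8   1.57  0.64  1.05  0.41] op 0.598 F 0.0 [ 0.8  0.5 -1.1] M [ 0.01 -0.16  0.  ]
yaw [ 1.2736e+02 -1.0000e-01 -1.7979e+02]
tool d [-42.7 -27.7  32.9]
```

Request:
move_arm --targets '[[[0.6, -20, -15, 0, 0, 0, -10.5], [0.6, -43, -28, 0, 0, 0, -21], [0.6, -43, -28, 0, 0, 0, -31.5], [0.6, -43, -28, 0, 0, 0, -42], [0.6, -43, -28, 0, 0, 0, -52.6], [0.6, -43, -28, 0, 0, 0, -52.6]]]'

```text
clock: 11.95
tool_pos: [0.5778, -0.2886, 0.2228]
eef_rot: [0.003, 1.0, 0.0, -0.001]
contact_force: [0.5, -0.2, -0.7]
opening: 0.602
finger_force: 0.0
```

```bash
python3 look.py w3;python3 st.py .577 -.291 .1
```

```text
11.95 [ 0.5778 -0.2886  0.2228] [ 3.2e-03  1.0e+00  3.0e-04 -1.5e-03] q [ 0.88  0.91 -1.02  1.49  0.81  1.2   1.3 ] 0.6019966715882298 0.0 [ 0.5 -0.2 -0.7]
12.0 [ 0.5781 -0.2885  0.223 ] q [ 0.88  0.91 -1.02  1.49  0.81  1.2   1.29] op 0.599 F 0.0 [-0.1 -0.6  0.5] M [ 0.01 -0.17 -0.02]
yaw [ 1.7956e+02 -1.3000e-01  1.7999e+02]
tool d [  0.8  -2.6 123. ]
```

View pics/w3.png

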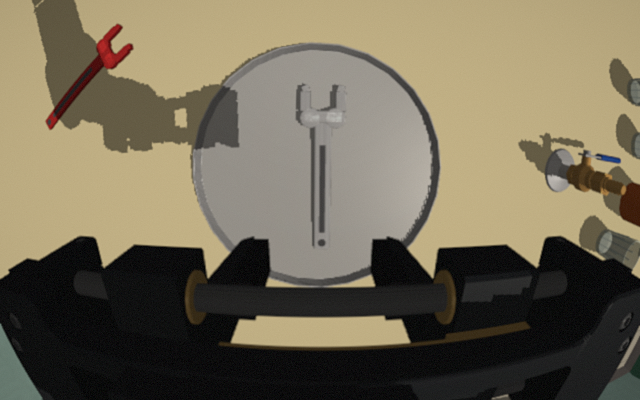

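The wrist view shows the steel spanner: jaw prongs at (303,87) and (340,87), head edges 296 and 348 at row 115, handle edges ~312 and 331, hole (321,243), handle end ~250.

```bash
python3 - <<'E'
from h import *
c=np.load("pics/w3.npy",allow_pickle=True).item()
for n,u,v,z in [("tipL",303,85,.013),("tipR",340,85,.013),("headL",295.5,116,.013),("headR",347.5,116,.013),("jawbot",322,109,.013),("hole",321,243,.012),("end",321,250,.012),("hL",313,150,.012),("hR",331.5,150,.012),("hL2",313,220,.012),("hR2",331.5,220,.012),("trayL",192,160,.015),("trayR",439,160,.015),("trayT",316,43,.015),("trayB",316,285,.015)]:
    print(n,np.round(wpix2w(c,u,v,z),4))
im=cv2.imread("pics/w3.png"); cv2.imwrite("pics/w3c.png",cv2.resize(im[75:265,280:365],None,fx=3.1,fy=3.1,interpolation=cv2.INTER_CUBIC))
E
```

```text
tipL [ 0.4668 -0.3068  0.013 ]
tipR [ 0.467  -0.2651  0.013 ]
headL [ 0.5024 -0.3156  0.013 ]
headR [ 0.5028 -0.2567  0.013 ]
jawbot [ 0.4948 -0.2856  0.013 ]
hole [ 0.6564 -0.2877  0.012 ]
end [ 0.6659 -0.2877  0.012 ]
hL [ 0.5419 -0.2962  0.012 ]
hR [ 0.542  -0.2749  0.012 ]
hL2 [ 0.6262 -0.2972  0.012 ]
hR2 [ 0.6264 -0.2748  0.012 ]
trayL [ 0.5491 -0.4433  0.015 ]
trayR [ 0.5516 -0.145   0.015 ]
trayT [ 0.4176 -0.2918  0.015 ]
trayB [ 0.7149 -0.2945  0.015 ]
```

View pics/w3c.png

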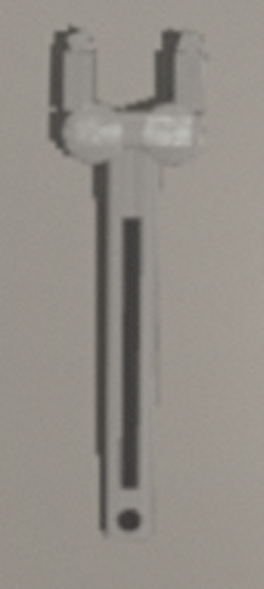

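```bash
python3 - <<'E'
from h import *
c=np.load("pics/w3.npy",allow_pickle=True).item()
for n,x,y,z in [("hole",129,520,.012),("gbot",130,487,.012),("gtop",132,220,.012),("head",134.5,130,.013),("jawbot",136,106,.013),("tipmid",135.5,32,.012),("end",129,538,.012)]:
    print(n,np.round(wpix2w(c,280+x/3.1-.34,75+y/3.1-.34,z),4))
E
python3 st.py .575 -.287 .003
```

```text
hole [ 0.6556 -0.2873  0.012 ]
gbot [ 0.6415 -0.2868  0.012 ]
gtop [ 0.5369 -0.2855  0.012 ]
head [ 0.5035 -0.2844  0.013 ]
jawbot [ 0.4946 -0.2838  0.013 ]
tipmid [ 0.467  -0.2838  0.012 ]
end [ 0.6634 -0.2874  0.012 ]
12.0 [ 0.5781 -0.2885  0.223 ] q [ 0.88  0.91 -1.02  1.49  0.81  1.2   1.29] op 0.599 F 0.0 [-0.1 -0.6  0.5] M [ 0.01 -0.17 -0.02]
yaw [ 1.7956e+02 -1.3000e-01  1.7999e+02]
tool d [  2.6   1.4 220. ]
```

Request:
move_arm --targets '[[[0.6, 4, 2, 50, 0, 0, 0.6], [0.6, 4, 2, 100, 0, 0, 0.6], [0.6, 4, 2, 150, 0, 0, 0.6], [0.6, 4, 2, 190, 0, 0, 0.6], [0.6, 4, 2, 208, 0, 0, 0.6], [0.55, 4, 2, 214, 0, 0, 0.6], [0.5, 4, 2, 217, 0, 0, 0.6], [0.5, 4, 2, 217, 0, 0, 0.6]]]'

```text
clock: 13.0
tool_pos: [0.5759, -0.2866, 0.008]
eef_rot: [0.008, 1.0, -0.0, 0.001]
contact_force: [0.6, -0.7, -0.1]
opening: 0.502
finger_force: 0.0
```

```bash
python3 st.py .574 -.286 .005
```

```text
13.0 [ 0.5759 -0.2866  0.008 ] q [ 0.81  1.17 -0.84  1.61  1.08  0.89  1.09] op 0.502 F 0.0 [ 0.6 -0.7 -0.1] M [ 0.06 -0.16 -0.04]
yaw [ 1.7912e+02  1.0000e-01 -1.7996e+02]
tool d [2.  0.5 3. ]
```

Request:
move_arm --targets '[[[0.5, 2, 0.5, 3, 0, 0, 0], [0.4, 2, 0.5, 3, 0, 0, 0], [0.3, 2, 0.5, 3, 0, 0, 0], [0.2, 2, 0.5, 3, 0, 0, 0], [0.1, 2, 0.5, 3, 0, 0, 0], [0.1, 2, 0.5, 3, 0, 0, 0], [0.1, 2, 0.5, 3, 0, 0, 0]]]' --newtons 55

```text
clock: 13.88
tool_pos: [0.5733, -0.2859, 0.0038]
eef_rot: [0.007, 1.0, -0.0, 0.0]
contact_force: [-0.4, -0.3, 1.2]
opening: 0.219
finger_force: 55.0
```

```bash
python3 st.py
```

```text
13.88 [ 0.5733 -0.2859  0.0038] q [ 0.81  1.17 -0.84  1.62  1.09  0.88  1.08] op 0.219 F 55.0 [-0.4 -0.3  1.2] M [-0.02 -0.13  0.  ]
yaw [ 1.7915e+02  1.0000e-02 -1.7999e+02]
```

The grip is good: 19.3 mm on the 20 mm handle. I lift, turn to yaw 134.5 and go to the pre-approach point.

Request:
move_arm --targets '[[[0.1, 0, 0, -20, 0, 0, 0], [0.1, 0, 0, -50, 0, 0, 0], [0.1, -10, 30, -83, 0, 0, 8], [0.1, -20, 65, -83, 0, 0, 16], [0.1, -35, 100, -83, 0, 0, 24], [0.1, -50, 140, -83, 0, 0, 32], [0.1, -65, 180, -83, 0, 0, 40], [0.1, -84, 220, -83, 0, 0, 44.6], [0.1, -84, 256, -83, 0, 0, 44.6], [0.1, -84, 256, -83, 0, 0, 44.6]]]'

```text
clock: 15.12
tool_pos: [0.6608, -0.0249, 0.0882]
eef_rot: [0.383, 0.924, 0.002, -0.001]
contact_force: [-0.1, -0.5, -2.7]
opening: 0.214
finger_force: 55.0
```

```bash
python3 look.py w4;python3 st.py .6615 -.0295 .086
python3 - <<'E'
import cv2
im=cv2.imread("pics/w4.png"); cv2.imwrite("pics/w4c.png",cv2.resize(im[60:260,210:430],None,fx=3,fy=3,interpolation=cv2.INTER_CUBIC))
E
```

```text
15.125 [ 0.6608 -0.0249  0.0882] [ 3.829e-01  9.238e-01  2.200e-03 -5.000e-04] q [ 0.34  1.02 -0.74  1.54  0.81  0.91  0.1 ] 0.21374627524875187 54.998043179512024 [-0.1 -0.5 -2.7]
15.18 [ 0.6607 -0.0287  0.0877] q [ 0.34  1.02 -0.74  1.54  0.81  0.91  0.1 ] op 0.22 F 55.0 [-0.3 -0.2 -3.8] M [-0.13 -0.18  0.01]
yaw [ 1.3477e+02 -4.0000e-02  1.7995e+02]
tool d [-1.1 -0.   1.7]
```

View pics/w4c.png

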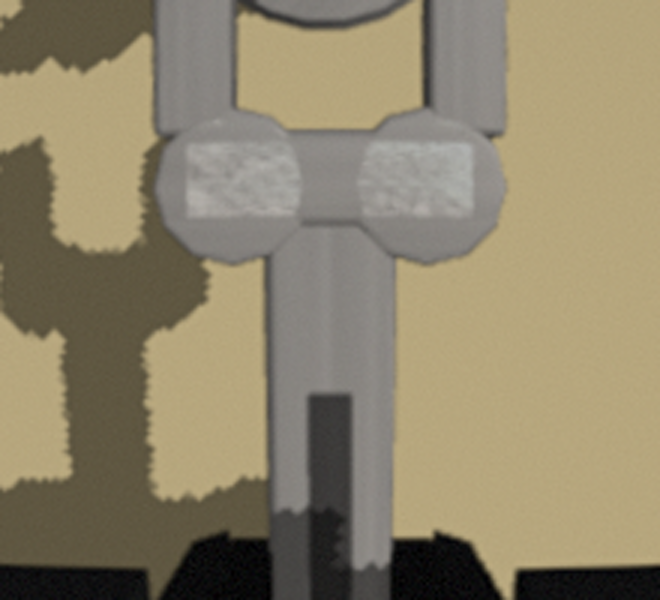

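Only the jaw bottom is in this crop (rows ~100-130, axis column ~320). I retake now that the arm has settled, higher up, so it includes the nut.

```bash
python3 look.py w5
python3 - <<'E'
import cv2
im=cv2.imread("pics/w5.png"); cv2.imwrite("pics/w5c.png",cv2.resize(im[0:120,240:400],None,fx=5,fy=5,interpolation=cv2.INTER_CUBIC))
E
```

```text
15.175 [ 0.6607 -0.0287  0.0877] [ 3.845e-01  9.231e-01  6.000e-04 -1.000e-04] q [ 0.34  1.02 -0.74  1.54  0.81  0.91  0.1 ] 0.22004785894458584 54.99793589115143 [-0.3 -0.2 -3.8]
```

View pics/w5c.png

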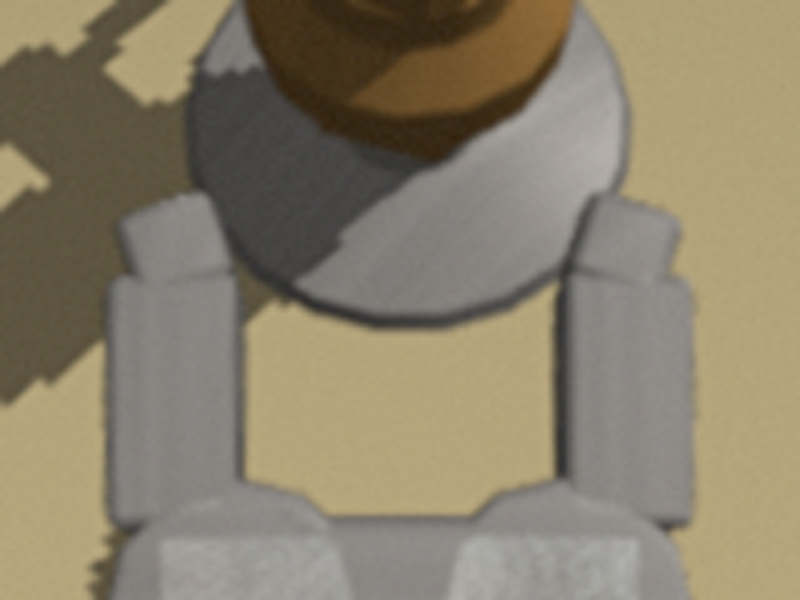

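The jaw gap runs columns 243-563 (centre 403, i.e. u≈320.2). The flange spans 190-628 (centre 409, u≈321.4, row ~25 in the full image) and the valve body centre is ~411. The nut itself is just above the frame. I compute the lateral offset.

```bash
python3 - <<'E'
from h import *
c=np.load("pics/w5.npy",allow_pickle=True).item()
s=r.get_state();T=Ro.from_quat(s["eef_rot"]);p=s["tool_pos"]
f=lambda n,x,y,z:print(n,np.round(T.inv().apply(wpix2w(c,240+x/5-.4,y/5-.4,z)-p)*1000,1),np.round(wpix2w(c,240+x/5-.4,y/5-.4,z),4))
f("flange L",190,120,.004);f("flange R",628,120,.004);f("flange near",408,322,.004);f("body L",250,10,.05);f("body R",572,10,.05)
f("jawL",243,400,.097);f("jawR",563,400,.097);f("jawbot",403,517,.097);f("tipL",206,195,.097);f("tipR",598,195,.097);f("tipmid",402,205,.097)
print("nut guess",T.inv().apply(np.array([.5602,.0735,.09])-p)*1000,T.inv().apply(np.array([.5591,.0735,.09])-p)*1000)
E
```

```text
flange L [145.4 -30.7  83.2] [0.5367 0.0507 0.004 ]
flange R [145.7  34.   83.2] [0.5826 0.0963 0.004 ]
flange near [112.8   1.6  83.2] [0.5826 0.0501 0.004 ]
body L [144.7 -17.6  37.2] [0.5466 0.0594 0.05  ]
body R [144.9  20.8  37.2] [0.5737 0.0865 0.05  ]
jawL [ 88.5 -13.2  -9.8] [0.5892 0.0226 0.097 ]
jawR [88.6 14.5 -9.8] [0.6088 0.0421 0.097 ]
jawbot [78.   0.7 -9.8] [0.6064 0.0248 0.097 ]
tipL [107.5 -16.5  -9.8] [0.5735 0.0337 0.097 ]
tipR [107.6  17.6  -9.8] [0.5977 0.0578 0.097 ]
tipmid [106.2   0.5  -9.8] [0.5865 0.0448 0.097 ]
nut guess [145.11536066   1.97574461  -2.82579981] [145.88788536   1.1926702   -2.82556258]
```

The offset is small: advance ~50 mm along the tool x, +1 mm in y and +1.5 mm in z.

Request:
move_arm --targets '[[[0.1, 8, 1, 1.5, 0, 0, 0], [0.1, 15, 1, 1.5, 0, 0, 0], [0.1, 20, 1, 1.5, 0, 0, 0], [0.1, 25, 1, 1.5, 0, 0, 0], [0.1, 29, 1, 1.5, 0, 0, 0], [0.1, 33, 1, 1.5, 0, 0, 0], [0.1, 36, 1, 1.5, 0, 0, 0], [0.1, 39, 1, 1.5, 0, 0, 0]]]'

```text
clock: 16.23
tool_pos: [0.6343, -0.0025, 0.0853]
eef_rot: [0.386, 0.922, 0.0, 0.0]
contact_force: [0.3, -0.0, -2.5]
opening: 0.22
finger_force: 55.0
```

```bash
python3 st.py .6264 .0061 .086
```

```text
16.23 [ 0.6343 -0.0025  0.0853] q [ 0.31  0.99 -0.72  1.63  0.83  0.85  0.01] op 0.22 F 55.0 [ 0.3 -0.  -2.5] M [-0.02 -0.33 -0.03]
yaw [1.3455e+02 1.0000e-02 1.7999e+02]
tool d [11.7  0.4 -0.8]
```

Request:
move_arm --targets '[[[0.1, 3, 0.2, 0, 0, 0, 0], [0.1, 6, 0.2, 0, 0, 0, 0], [0.1, 9, 0.2, 0, 0, 0, 0], [0.1, 11, 0.2, 0, 0, 0, 0], [0.1, 11, 0.2, 0, 0, 0, 0]]]'

```text
clock: 16.85
tool_pos: [0.6266, 0.0059, 0.0853]
eef_rot: [0.386, 0.922, 0.0, -0.0]
contact_force: [0.2, 1.3, -3.2]
opening: 0.214
finger_force: 55.0
```

```bash
python3 st.py .6264 .0061 .086
```

```text
16.85 [0.6266 0.0059 0.0853] q [ 0.3   0.99 -0.72  1.66  0.84  0.83 -0.02] op 0.214 F 55.0 [ 0.2  1.3 -3.2] M [ 0.21 -0.33 -0.15]
yaw [ 1.3457e+02 -2.0000e-02  1.7998e+02]
tool d [ 0.3 -0.  -0.7]
```

The spanner is seated. I swing it clockwise on an arc about the nut, checking after the first 30°.

Request:
move_arm --targets '[[[0.1, 0.5, -9.9, 0, 0, 0, 6], [0.1, 2.1, -19.7, 0, 0, 0, 12], [0.1, 4.6, -29.3, 0, 0, 0, 18], [0.1, 8.2, -38.5, 0, 0, 0, 24], [0.1, 12.7, -47.4, 0, 0, 0, 30]]]' --newtons 60

```text
clock: 17.48
tool_pos: [0.5862, -0.0198, 0.0858]
eef_rot: [0.613, 0.79, 0.001, 0.002]
contact_force: [4.0, -1.6, -2.8]
opening: 0.217
finger_force: 60.2
```

```bash
python3 st.py; python3 -c "
from h import *
s=r.get_state();print(Ro.from_quat(s['eef_rot']).inv().apply(np.array([.5602,.0735,.09])-s['tool_pos'])*1000, Ro.from_quat(s['eef_rot']).inv().apply(s['contact_force']))"
```

```text
17.48 [ 0.5862 -0.0198  0.0858] q [ 0.28  0.91 -0.58  1.79  0.77  0.67 -0.49] op 0.217 F 60.2 [ 4.  -1.6 -2.8] M [-0.43 -1.13  0.38]
yaw [1.0439e+02 1.2000e-01 1.7975e+02]
[96.83027432 -1.95872072 -4.36517109] [-2.52448644  3.4197623   2.79387387]
```

Force and moment add up to about 0.7 N m at the nut, so it is being pulled up. I continue.

Request:
move_arm --targets '[[[0.1, 0.5, -9.9, 0, 0, 0, 6], [0.1, 2.1, -19.7, 0, 0, 0, 12], [0.1, 4.6, -29.3, 0, 0, 0, 18], [0.1, 8.2, -38.5, 0, 0, 0, 24], [0.1, 12.7, -47.4, 0, 0, 0, 30]]]'

```text
clock: 18.1
tool_pos: [0.5358, -0.0209, 0.0855]
eef_rot: [0.797, 0.604, -0.0, 0.002]
contact_force: [2.7, -4.4, -3.0]
opening: 0.212
finger_force: 60.2
```

```bash
python3 st.py; python3 -c "
from h import *
s=r.get_state();print(Ro.from_quat(s['eef_rot']).inv().apply(np.array([.5602,.0735,.09])-s['tool_pos'])*1000, Ro.from_quat(s['eef_rot']).inv().apply(s['contact_force']))"
```

```text
18.1 [ 0.5358 -0.0209  0.0855] q [ 0.19  0.84 -0.4   1.95  0.67  0.49 -0.97] op 0.212 F 60.2 [ 2.7 -4.4 -3. ] M [-0.98 -0.66  0.32]
yaw [7.4330e+01 1.7000e-01 1.7985e+02]
[97.47278592 -1.95118394 -4.76830647] [-3.50688661  3.74748876  3.03985809]
```

Request:
move_arm --targets '[[[0.1, 0.4, -8.3, 0, 0, 0, 5], [0.1, 1.4, -16.5, 0, 0, 0, 10], [0.1, 3.2, -24.5, 0, 0, 0, 15], [0.1, 3.2, -24.5, 0, 0, 0, 15]]]'

```text
clock: 18.6
tool_pos: [0.5118, -0.011, 0.0854]
eef_rot: [0.868, 0.497, -0.001, 0.002]
contact_force: [0.9, -5.1, -2.4]
opening: 0.218
finger_force: 60.1
```

```bash
python3 look.py w6; python3 st.py; python3 -c "
from h import *
s=r.get_state();print(Ro.from_quat(s['eef_rot']).inv().apply(np.array([.5602,.0735,.09])-s['tool_pos'])*1000, Ro.from_quat(s['eef_rot']).inv().apply(s['contact_force']))"
```

```text
18.6 [ 0.5118 -0.011   0.0854] [ 0.868   0.4965 -0.0014  0.0015] q [ 0.11  0.81 -0.31  2.02  0.6   0.4  -1.2 ] 0.2183129566185924 60.05914807319641 [ 0.9 -5.1 -2.4]
18.65 [ 0.5119 -0.0111  0.0853] q [ 0.11  0.81 -0.31  2.02  0.6   0.4  -1.2 ] op 0.216 F 60.1 [-0.1 -4.9 -3. ] M [-1.13 -0.24  0.19]
yaw [ 59.57   0.22 179.94]
[97.4065309  -1.21471475 -5.0335184 ] [-4.29940321  2.4255384   2.98787196]
```

75° of handle less the 10-20° lag gives about 60° at the nut. I back off to unload, then withdraw.

Request:
move_arm --targets '[[[0.1, 0.2, 5, 0, 0, 0, -3], [0.1, 0.5, 10, 0, 0, 0, -6], [0.1, 0.5, 10, 0, 0, 0, -6]]]'

```text
clock: 19.02
tool_pos: [0.5201, -0.0159, 0.085]
eef_rot: [0.841, 0.541, -0.002, 0.001]
contact_force: [-1.7, -4.7, -1.5]
opening: 0.216
finger_force: 60.0
```

```bash
python3 st.py; python3 -c "
from h import *
s=r.get_state();print(Ro.from_quat(s['eef_rot']).inv().apply(np.array([.5602,.0735,.09])-s['tool_pos'])*1000, Ro.from_quat(s['eef_rot']).inv().apply(s['contact_force']))"
```

```text
19.02 [ 0.5201 -0.0159  0.085 ] q [ 0.15  0.82 -0.35  1.99  0.63  0.44 -1.11] op 0.216 F 60.0 [-1.7 -4.7 -1.5] M [-1.28  0.1   0.03]
yaw [  65.45    0.23 -179.94]
[98.0049937  -0.68511874 -5.4338274 ] [-4.96625451  0.35178225  1.53559821]
```

Request:
move_arm --targets '[[[0.1, -4, 0, 0, 0, 0, 0], [0.1, -8, 0, 0, 0, 0, 0], [0.1, -12, 0, 0, 0, 0, 0]]]'

```text
clock: 19.4
tool_pos: [0.5177, -0.0213, 0.0857]
eef_rot: [0.84, 0.543, 0.003, -0.001]
contact_force: [0.3, 0.1, -2.4]
opening: 0.216
finger_force: 60.0
```

```bash
python3 st.py; python3 -c "
from h import *
s=r.get_state();print(Ro.from_quat(s['eef_rot']).inv().apply(np.array([.5602,.0735,.09])-s['tool_pos'])*1000, Ro.from_quat(s['eef_rot']).inv().apply(s['contact_force']))"
```

```text
19.4 [ 0.5177 -0.0213  0.0857] q [ 0.17  0.82 -0.35  2.    0.64  0.42 -1.1 ] op 0.216 F 60.0 [ 0.3  0.1 -2.4] M [-0.09 -0.    0.03]
yaw [ 65.72  -0.31 179.91]
[103.87829436  -0.25291432  -3.70234379] [0.17143461 0.22229521 2.36355213]
```

The spanner is free of the nut. I withdraw fully, then carry it to the tray.

Request:
move_arm --targets '[[[0.1, -10, 0, 0, 0, 0, 0], [0.1, -22, 0, 0, 0, 0, 0], [0.1, -38, 0, 0, 0, 0, 0], [0.1, -60, 5, -10, 0, 0, 0], [0.1, -90, 20, -20, 0, 0, -4], [0.1, -130, 40, -20, 0, 0, -10], [0.1, -170, 65, -20, 0, 0, -16], [0.1, -210, 90, -20, 0, 0, -24], [0.1, -235, 115, -20, 0, 0, -32], [0.1, -235, 140, -20, 0, 0, -34.3]]]'

```text
clock: 20.65
tool_pos: [0.543, -0.302, 0.1042]
eef_rot: [0.646, 0.764, -0.002, -0.001]
contact_force: [0.7, 0.3, -1.8]
opening: 0.218
finger_force: 60.0
```

```bash
python3 st.py .568 -.308 .012; python3 look.py w7;  python3 - <<'E'
from h import *
n=r.snapshot("top"); cv2.imwrite("pics/top7.png",n[:,:,::-1])
E
```

```text
20.65 [ 0.543  -0.302   0.1042] q [ 0.78  0.94 -0.66  1.67  0.76  0.82 -0.06] op 0.218 F 60.0 [ 0.7  0.3 -1.8] M [-0.04 -0.18 -0.03]
yaw [ 9.9580e+01  1.1000e-01 -1.7976e+02]
tool d [-9.9 24.  92.1]
20.65 [ 0.543  -0.302   0.1042] [ 6.456e-01  7.637e-01 -2.200e-03 -6.000e-04] q [ 0.78  0.94 -0.66  1.67  0.76  0.82 -0.06] 0.21774765573864951 59.998133182525635 [ 0.7  0.3 -1.8]
```

Request:
move_arm --targets '[[[0.1, -5, 12, 25, 0, 0, 0], [0.1, -10, 24, 50, 0, 0, 0], [0.1, -10, 24, 75, 0, 0, 0], [0.1, -10, 24, 88, 0, 0, 0], [0.1, -10, 24, 93, 0, 0, 0], [0.1, -10, 24, 95, 0, 0, 0], [0.1, -10, 24, 95, 0, 0, 0]]]'

```text
clock: 21.62
tool_pos: [0.572, -0.3021, 0.0109]
eef_rot: [0.644, 0.765, 0.0, 0.001]
contact_force: [-0.3, -1.5, -2.5]
opening: 0.217
finger_force: 60.0
```

```bash
python3 st.py .568 -.308 .0045
```

```text
21.62 [ 0.572  -0.3021  0.0109] q [ 0.72  1.09 -0.59  1.6   0.84  0.72 -0.11] op 0.217 F 60.0 [-0.3 -1.5 -2.5] M [-0.05 -0.19  0.04]
yaw [9.9840e+01 3.0000e-02 1.7995e+02]
tool d [-5.1 -4.9  6.4]
```

Request:
move_arm --targets '[[[0.1, 0, 0, 3, 0, 0, 0], [0.1, 0, 0, 5, 0, 0, 0], [0.1, 0, 0, 6.5, 0, 0, 0], [0.1, 0, 0, 6.5, 0, 0, 0]]]'

```text
clock: 22.12
tool_pos: [0.5717, -0.302, 0.0038]
eef_rot: [0.644, 0.765, -0.0, 0.0]
contact_force: [-0.5, -0.8, -1.2]
opening: 0.218
finger_force: 60.0
```

```bash
python3 st.py
```

```text
22.12 [ 0.5717 -0.302   0.0038] q [ 0.72  1.1  -0.59  1.6   0.85  0.71 -0.12] op 0.218 F 60.0 [-0.5 -0.8 -1.2] M [-0.08 -0.04 -0.01]
yaw [9.985e+01 1.000e-02 1.800e+02]
```

Request:
move_arm --targets '[[[0.3, 0, 0, 0, 0, 0, 0], [0.4, 0, 0, 0, 0, 0, 0], [0.5, 0, 0, 0, 0, 0, 0], [0.5, 0, 0, 0, 0, 0, 0], [0.5, 0, 0, -30, 0, 0, 0], [0.5, 0, 0, -90, 0, 0, 0], [0.5, 0, 0, -150, 0, 0, 0], [0.5, 0, 0, -210, 0, 0, 0], [0.5, 0, 0, -220, 0, 0, 0], [0.5, 0, 0, -220, 0, 0, 0]]]'

```text
clock: 23.38
tool_pos: [0.5715, -0.3022, 0.2239]
eef_rot: [0.644, 0.765, -0.0, 0.0]
contact_force: [-0.9, 0.8, -0.4]
opening: 0.498
finger_force: 0.0
```

```bash
python3 st.py; python3 look.py w8; python3 - <<'E'
from h import *
s=r.snapshot("scene"); cv2.imwrite("pics/scene8.png",s[:,:,::-1])
# change vs start in regions that must not have moved: glasses+tin, lever
a=cv2.imread("pics/scene0.png").astype(int); b=s[:,:,::-1].astype(int); d=np.abs(a-b).max(2)>45
for n,(x0,y0,x1,y1) in {"glasses/tin":(400,250,500,375),"valve/lever":(360,255,420,302)}.items(): print(n,d[y0:y1,x0:x1].mean())
# wrist image: predicted spanner pixels if flat at expected pose
c=np.load("pics/w8.npy",allow_pickle=True).item(); im=cv2.imread("pics/w8.png"); u=np.array([np.cos(np.radians(99.85)),np.sin(np.radians(99.85))]); o=np.array([.5717,-.302])+.0145*u
for x in (-98,-60,0,40,55,63,85): print(x,wrist2pix(c,[*(o+x/1000*u),.012]).round(1))
g=cv2.cvtColor(im,cv2.COLOR_BGR2GRAY)
print("dark groove/hole px:")
m=(g<110); ys,xs=np.where(m[100:262,290:350]); print(len(xs), xs.mean()+290, ys.min()+100, ys.max()+100)
E
```

```text
23.38 [ 0.5715 -0.3022  0.2239] q [ 0.8   0.83 -0.76  1.5   0.62  1.07  0.07] op 0.498 F 0.0 [-0.9  0.8 -0.4] M [-0.02 -0.06 -0.02]
yaw [9.9840e+01 5.0000e-02 1.7999e+02]
23.375 [ 0.5715 -0.3022  0.2239] [ 6.438e-01  7.652e-01 -2.000e-04  4.000e-04] q [ 0.8   0.83 -0.76  1.5   0.62  1.07  0.07] 0.49761866773614793 0.0 [-0.9  0.8 -0.4]
glasses/tin 0.0
valve/lever 0.0017730496453900709
-98 [321.3 244.7]
-60 [321.3 215.7]
0 [321.3 166.4]
40 [321.3 132. ]
55 [321.3 119. ]
63 [321.3 112.1]
85 [321.3  93.1]
dark groove/hole px:
1237 316.0250606305578 100 251
```

Glasses, tin and lever are unchanged, and the spanner shows where expected. I check the flatness by matching with the start view, then take a look at the nut from above, measured by code.

Request:
move_arm --targets '[[[0.5, 60, 0, 0, 0, 0, 0], [0.5, 120, 0, 0, 0, 0, 0], [0.5, 180, 0, 0, 0, 0, 0], [0.5, 240, 0, 0, 0, 0, 0], [0.5, 300, 30, 0, 0, 0, 0], [0.5, 310, 30, 0, 0, 0, 0], [0.5, 310, 30, 0, 0, 0, 0]]]'

```text
clock: 24.35
tool_pos: [0.5472, 0.009, 0.2223]
eef_rot: [0.643, 0.766, -0.001, -0.001]
contact_force: [0.0, -0.5, -0.2]
opening: 0.5
finger_force: 0.0
```

```bash
python3 look.py w9; python3 - <<'E'
from h import *
a=cv2.imread("pics/w3.png",0); b=cv2.imread("pics/w8.png",0)
_,v,_,l=cv2.minMaxLoc(cv2.matchTemplate(b[60:270,270:370],a[80:255,292:352],cv2.TM_CCOEFF_NORMED)); print("spanner match",v,np.array(l)+[270,60],"vs [292 80]")
def fit(n,z):
    c=np.load(f"pics/{n}.npy",allow_pickle=True).item(); g=cv2.GaussianBlur(cv2.imread(f"pics/{n}.png",0).astype(np.float32),(0,0),.8)
    G=np.hypot(cv2.Sobel(g,cv2.CV_32F,1,0),cv2.Sobel(g,cv2.CV_32F,0,1)); res=[]
    for dx in np.arange(-2,2.1,.5):
      for dy in np.arange(-2,2.1,.5):
        for A in range(0,60,2):
            k=np.radians(A+60*np.arange(7)); P=np.c_[np.cos(k),np.sin(k)]*.0156+[.5598+dx/1000,.0734+dy/1000]
            Q=np.vstack([P[i]+(P[i+1]-P[i])*t for i in range(6) for t in [np.linspace(0,1,12)[:,None]]])
            px=np.array([wrist2pix(c,[*q,z]) for q in Q],np.float32); 
            res.append((np.log(cv2.remap(G,px[:,0],px[:,1],1)+5).mean(),A,dx,dy))
    best={}
    for q in res: best[q[1]]=max(best.get(q[1],q),q)
    print(n,[(x[1],round(float(x[0]),2),x[2],x[3]) for x in sorted(best.values(),reverse=True)[:7]])
fit("w1",.0996); fit("w9",.0988)
E
```

```text
24.35 [0.5472 0.009  0.2223] [ 0.6429  0.7659 -0.0011 -0.001 ] q [ 0.33  0.7  -0.74  1.8   0.6   0.89 -0.51] 0.5002644418457091 0.0 [ 0.  -0.5 -0.2]
spanner match 0.8315277695655823 [291  83] vs [292 80]
w1 [(44, 4.36, np.float64(0.0), np.float64(0.5)), (48, 4.35, np.float64(-1.0), np.float64(0.0)), (42, 4.35, np.float64(0.0), np.float64(0.5)), (46, 4.35, np.float64(0.0), np.float64(0.5)), (50, 4.35, np.float64(-1.0), np.float64(0.0)), (40, 4.34, np.float64(0.0), np.float64(0.5)), (38, 4.34, np.float64(0.5), np.float64(0.5))]
w9 [(42, 3.81, np.float64(-2.0), np.float64(2.0)), (40, 3.8, np.float64(-2.0), np.float64(2.0)), (44, 3.8, np.float64(-2.0), np.float64(2.0)), (38, 3.8, np.float64(-2.0), np.float64(2.0)), (46, 3.8, np.float64(-2.0), np.float64(2.0)), (36, 3.79, np.float64(-2.0), np.float64(2.0)), (34, 3.79, np.float64(-2.0), np.float64(2.0))]
```

The spanner matches its flat appearance (0.83). The nut fit from this pose is weak and sits at its bounds, so I return to the first viewing pose, where the method worked.

Request:
move_arm --targets '[[[0.5, 0, 0, -16, 0, 0, 10], [0.5, 0, 0, -16, 0, 0, 20], [0.5, 5, -10, -16, 0, 0, 30], [0.5, 14, -15, -16, 0, 0, 40], [0.5, 14, -15, -16, 0, 0, 50], [0.5, 14, -15, -16, 0, 0, 60], [0.5, 14, -15, -16, 0, 0, 70], [0.5, 14, -15, -16, 0, 0, 80], [0.5, 14, -15, -16, 0, 0, 87.5], [0.5, 14, -15, -16, 0, 0, 87.5]]]'

```text
clock: 25.65
tool_pos: [0.5306, 0.0172, 0.2392]
eef_rot: [0.994, 0.106, -0.001, 0.001]
contact_force: [0.2, -0.7, 0.4]
opening: 0.502
finger_force: 0.0
```

Request:
move_arm --targets '[[[1, 0, 0, 0, 0, 0, 0], [1, 0, 0, 0, 0, 0, 0], [1, 0, 0, 0, 0, 0, 0]]]'

```text
clock: 26.02
tool_pos: [0.531, 0.0196, 0.2396]
eef_rot: [0.994, 0.108, -0.0, -0.0]
contact_force: [-0.4, 1.0, -0.5]
opening: 0.819
finger_force: 0.0
```

```bash
python3 look.py w10; cat > fit.py <<'E'
from h import *
import sys
def fit(n,z):
    c=np.load(f"pics/{n}.npy",allow_pickle=True).item(); I=cv2.imread(f"pics/{n}.png").astype(np.float32)
    g=cv2.GaussianBlur(I.max(2),(0,0),.7); Z=[]
    C0=np.array([.5594,.0735])
    # outline points; only sides NOT hidden behind the hose tail contribute: signed inside-outside step at +-1 mm
    for A in range(0,60,3):
        b=-9
        for dx in np.arange(-1.5,1.6,.5):
          for dy in np.arange(-1.5,1.6,.5):
            o=C0+[dx/1000,dy/1000]; v=[]
            for s in (.0144,.0168):
                k=np.radians(A+60*np.arange(7)); P=np.c_[np.cos(k),np.sin(k)]*s+o
                Q=np.vstack([P[i]+(P[i+1]-P[i])*np.linspace(.1,.9,11)[:,None] for i in range(6)])
                px=np.array([wrist2pix(c,[*q,z]) for q in Q],np.float32); v.append(cv2.remap(g,px[:,0],px[:,1],1).ravel())
            b=max(b,np.minimum(np.abs(v[0]-v[1]),25).mean())
        Z.append((A,round(float(b),1)))
    print(n,Z)
for n,z in [("w1",.0996),(sys.argv[1],.0988)]: fit(n,z)
E
python3 fit.py w10
python3 - <<'E'
from h import *
for n in ("w1","w10"):
    c=np.load(f"pics/{n}.npy",allow_pickle=True).item(); p=wrist2pix(c,(.5594,.0735,.0988)); print(n,p)
    im=cv2.imread(f"pics/{n}.png",0); x,y=p.round().astype(int)
    print(im[y-16:y+14:1,x-14:x+14:1].tolist() if 0 else "\n".join(" ".join(f"{v:3d}" for v in row) for row in im[y-14:y+14,x-14:x+14]))
E
```

```text
26.025 [0.531  0.0196 0.2396] [ 9.942e-01  1.078e-01 -1.000e-04 -0.000e+00] q [ 0.08  0.58 -0.32  1.84  0.25  0.76 -1.74] 0.8186325661723436 0.0 [-0.4  1.  -0.5]
w1 [(0, 16.1), (3, 16.1), (6, 16.1), (9, 16.0), (12, 16.2), (15, 16.0), (18, 15.8), (21, 15.6), (24, 15.6), (27, 15.9), (30, 15.8), (33, 16.2), (36, 16.3), (39, 16.3), (42, 16.4), (45, 16.4), (48, 16.3), (51, 16.1), (54, 16.0), (57, 16.1)]
w10 [(0, 15.4), (3, 15.8), (6, 16.0), (9, 16.4), (12, 16.5), (15, 16.5), (18, 16.7), (21, 16.4), (24, 16.4), (27, 16.8), (30, 17.2), (33, 17.1), (36, 16.9), (39, 16.6), (42, 16.1), (45, 15.8), (48, 15.4), (51, 15.5), (54, 15.6), (57, 15.6)]
w1 [271.37007665 148.72404834]
146 130 137 141 135 128 116 105 104 104 108 110 109 110 110 110 111 110 118 132 138 121  76  46  58  76  87  90
139 131 135 137 133 128 124 114 106 111 111 113 117 116 113 113 115 113 118 130 136 131 103  64  47  48  61  74
135 126 135 135 134 137 135 124 115 112 112 115 116 115 115 115 113 113 113 119 122 120 108  81  56  43  47  56
138 128 133 130 126 133 131 126 118 112 116 120 121 117 115 114 109 113 115 115 112 116 11
[... 5177 characters left out ...]
  56  58  61  58  62  60  57
159 142 119  99 108 115 114 115 116 116 115 115 107  89  61  46  44  47  48  52  57  58  59  60  60  60  57  55
160 151 125  96  95 105 111 115 115 115 112 104  91  67  48  42  44  48  51  57  59  60  59  59  59  58  55  50
161 157 134 106  93  88  95 101 103 100  94  77  56  45  43  44  50  54  56  61  61  60  59  59  59  53  52  51
159 158 150 135 116  90  72  63  64  60  52  44  42  50  67  74  70  60  59  61  61  61  61  58  51  50  47  50
159 158 156 149 134 115  89  75  71  63  58  57  63  83 105 110  96  72  61  60  60  57  56  54  47  47  47  51
159 160 159 157 152 144 134 119 115 108 104 103 104 110 117 117 112  92  63  58  60  58  50  51  53  55  60  73
```

The bright corner glints are readable as numbers: w10 corners at about (266,136) and (280,140), against w1 (263,137) and (277.5,135).

```bash
python3 - <<'E'
from h import *
for n,z,C,o in [("w1",.0996,[(262.7,136.8),(277.0,134.8)],(.5591,.0735)),("w10",.0988,[(265.7,136.3),(279.8,139.8)],(.5591,.0735))]:
    c=np.load(f"pics/{n}.npy",allow_pickle=True).item(); W=np.array([wpix2w(c,*p,z)[:2] for p in C]); d=W-np.array(o); e=W[1]-W[0]
    print(n,np.round(W,4),"r mm",np.hypot(*d.T)*1000,"ang",np.degrees(np.arctan2(d[:,1],d[:,0]))," edge len",np.hypot(*e)*1000,"edge-normal",np.degrees(np.arctan2(e[1],e[0]))+90)
E
```

```text
w1 [[0.5688 0.0835]
 [0.5732 0.0708]] r mm [13.9457617  14.35659885] ang [ 45.99576015 -10.84945399]  edge len 13.47595464681904 edge-normal 19.109542653222903
w10 [[0.5715 0.0803]
 [0.5708 0.0666]] r mm [14.0878352  13.58443593] ang [ 28.64901086 -30.41347563]  edge len 13.646640409893857 edge-normal -2.721507756646332
```

The nut's flat normals are now at about -2°, against 44° at finger-tight, so it has turned roughly 46-50° past, inside the 35-85° band. The run-down of ~153° (0.43 turn) also fits the given range. I hand it in.

```bash
python3 -c "
from plant import r
print(r.finish_job())"
```

```text
the job is handed in; nothing more can be done
None
```

I handed the job in after about 26 s, but no verdict came back: the nut is finger-tight plus about 46–50° by my estimate from the wrist camera image (limits 35–85°), the spanner looks flat on the tray, and the lever, glasses and tin look unmoved.

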